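Unstack the slide boxes into their colour trays

TASK

Four closed slide boxes were left in a crosswise stack on the cork mat. Take the stack apart box by box and set each one flat on the floor of the tray that has its colour, lying lengthwise inside the rim; there is glass inside, so keep the boxes level and set them down gently, never dropping or tipping one.

Things in the scene. Friction and masses are not known exactly. Their poses are not given: they have to be found in the camera images.
- box_red_center (a point): red closed slide box, a block 136 mm long (its x), 40 wide (y: grasp across it, near the middle), 50 high, 0.10 to 0.20 kg, small blank label on the lid; point: its centre, 25 mm above its underside. Starts in the lower layer: red and yellow lie parallel, 88 mm between centre lines, on a 4 mm round mat; green and blue rest across both
- tray_red: fixed low white tray with a red floor, 170 mm long (its x), 74 wide (y), inside 162 x 66; origin: centre of its underside, on the bench; z up. Floor 4 mm, rim 8 mm above the bench: a box in it has its centre 29 mm above the bench; keep fingertips above the rim. A shelf overhangs the back of the bench: travel low. The trays and the mat lie about 170 mm apart in a row along the bench
- box_yellow_center (a point): yellow closed slide box, a block 136 mm long (its x), 40 wide (y: grasp across it, near the middle), 50 high, 0.10 to 0.20 kg, small blank label on the lid; point: its centre, 25 mm above its underside. Starts in the lower layer: red and yellow lie parallel, 88 mm between centre lines, on a 4 mm round mat; green and blue rest across both
- tray_yellow: fixed low white tray with a yellow floor, 170 mm long (its x), 74 wide (y), inside 162 x 66; origin: centre of its underside, on the bench; z up. Floor 4 mm, rim 8 mm above the bench: a box in it has its centre 29 mm above the bench; keep fingertips above the rim. A shelf overhangs the back of the bench: travel low. The trays and the mat lie about 170 mm apart in a row along the bench
- box_green_center (a point): green closed slide box, a block 136 mm long (its x), 40 wide (y: grasp across it, near the middle), 50 high, 0.10 to 0.20 kg, small blank label on the lid; point: its centre, 25 mm above its underside. Starts in the upper layer: green and blue lie parallel, 88 mm between centre lines, across both lower boxes, underside 54 mm above the bench
- tray_green: fixed low white tray with a green floor, 170 mm long (its x), 74 wide (y), inside 162 x 66; origin: centre of its underside, on the bench; z up. Floor 4 mm, rim 8 mm above the bench: a box in it has its centre 29 mm above the bench; keep fingertips above the rim. A shelf overhangs the back of the bench: travel low. The trays and the mat lie about 170 mm apart in a row along the bench
- box_blue_center (a point): blue closed slide box, a block 136 mm long (its x), 40 wide (y: grasp across it, near the middle), 50 high, 0.10 to 0.20 kg, small blank label on the lid; point: its centre, 25 mm above its underside. Starts in the upper layer: green and blue lie parallel, 88 mm between centre lines, across both lower boxes, underside 54 mm above the bench
- tray_blue: fixed low white tray with a blue floor, 170 mm long (its x), 74 wide (y), inside 162 x 66; origin: centre of its underside, on the bench; z up. Floor 4 mm, rim 8 mm above the bench: a box in it has its centre 29 mm above the bench; keep fingertips above the rim. A shelf overhangs the back of the bench: travel low. The trays and the mat lie about 170 mm apart in a row along the bench
There are look-alikes about, which are no part of the job. There is more than one size of the part that bears box_blue_center; the job needs the larger.

How it is judged (in metres and radians):
At the end, for the whole second after the job is handed in: Each box stands flat in the tray of its own colour: its centre within 14 mm of the tray's centre along and across the tray (anywhere inside the rim), 26 to 32 mm above the tray's underside, tilted under 0.05 rad, its length along the tray's within 0.25 rad, and at rest (x of box_red_center in the frame of tray_red between -0.014 and 0.014 m and y of box_red_center in the frame of tray_red between -0.014 and 0.014 m and z of box_red_center in the frame of tray_red between 0.026 and 0.032 m and angle between each of box_red_center, box_yellow_center, box_green_center, box_blue_center's own z axis and vertical below 0.05 rad and angle between the x axis of box_red_center and the x axis of tray_red, either way round below 0.25 rad and linear speed of each of box_red, box_yellow, box_green, box_blue below 0.02 m/s and x of box_yellow_center in the frame of tray_yellow between -0.014 and 0.014 m and y of box_yellow_center in the frame of tray_yellow between -0.014 and 0.014 m and z of box_yellow_center in the frame of tray_yellow between 0.026 and 0.032 m and angle between the x axis of box_yellow_center and the x axis of tray_yellow, either way round below 0.25 rad and x of box_green_center in the frame of tray_green between -0.014 and 0.014 m and y of box_green_center in the frame of tray_green between -0.014 and 0.014 m and z of box_green_center in the frame of tray_green between 0.026 and 0.032 m and angle between the x axis of box_green_center and the x axis of tray_green, either way round below 0.25 rad and x of box_blue_center in the frame of tray_blue between -0.014 and 0.014 m and y of box_blue_center in the frame of tray_blue between -0.014 and 0.014 m and z of box_blue_center in the frame of tray_blue between 0.026 and 0.032 m and angle between the x axis of box_blue_center and the x axis of tray_blue, either way round below 0.25 rad); the robot touches nothing.
It fails at once if a box is tipped more than about 35 degrees (angle between any of box_red_center, box_yellow_center, box_green_center, box_blue_center's own z axis and vertical above 0.6 rad).
It fails at once if a box is dropped or knocked down (moves faster than 0.8 m/s, about 3 cm of free fall, out of the fingers) ((linear speed of box_red above 0.8 m/s and contact force between the fingers and box_red below 0.1 N) or (linear speed of box_yellow above 0.8 m/s and contact force between the fingers and box_yellow below 0.1 N) or (linear speed of box_green above 0.8 m/s and contact force between the fingers and box_green below 0.1 N) or (linear speed of box_blue above 0.8 m/s and contact force between the fingers and box_blue below 0.1 N)).
It also fails if it takes over 112 s, if anything falls off the work surface, if the arm or the gripper's body presses on something with over 40 N, if the wrist force passes 120 N, or if a joint passes its speed limit or range.

ROBOT

A 6-joint arm with a two-finger parallel gripper is mounted at the origin on a cart in front of the work surface, level with it; the furniture and walls round the work are solid. World frame = base frame: x ahead of the robot, y to its left, z up, the work surface at z = 0. Lengths are in mm, angles in rad, forces in N, time in s.
With the tool pointing down it reaches from about 350 to 975 mm from the base axis. Payload 7.1 kg.
Tool frame: the origin (TCP) lies at the very end of the fingers, on their centre line; the grasp point (between the pads) lies 19 mm behind it; z points along the fingers, y is the line along which they close (so a half turn about z gives the same grasp; the last joint's range is limited). The gripper opens to 88 mm and grips with 3 to 60 N. Pads are 20 mm wide; open, the fingers measure 115 mm over their backs; the gripper's body (75 mm by 178 mm) begins 61 mm behind the grasp point.
Start: joints at [1.223, 0.423, 1.63, -0, 1.089, -0.019], TCP at [201.785, 591.513, 222.675] pointing down, gripper open.
Joint ranges: [-3, 3], [-0.9, 2.11], [0.09, 2.58], [-1.31, 4.45], [0.11, 2.69], [-2.54, 2.54]. Speed limits (rad/s): [2.39, 2.39, 3.01, 3.14, 3.14, 3.14].

INTERFACE

Orientations are given as a rotation vector (axis times angle).
In Python, from workcell import ctrl gives the robot as it stands. The module is installed in compiled form; this text tells all that it offers.
- The arm moves only by the shell command python3 -m inch 'ROWS'. ROWS is JSON, a list of rows, each a list of 7 numbers: the shift along the tool's x, y, z scaled (see below), then the turn, a rotation vector about the tool's x, y, z scaled (see below), then the closure, from -1 (fully open) to 1 (shut). In form: [[tx, ty, tz, wx, wy, wz, hand], ...]. A call has 1 to 10 rows; each row is the pose to reach, as a shift and turn from the pose commanded when the call began, along the tool's axes at that moment; what a row does not reach only later rows make up. The controller multiplies each number of a shift by 0.15 m and each number of a turn by pi/4 rad. A row lasts 1/8 s, in which the tool goes at most 62.5 mm and 10.7 degrees, less where a joint would pass 70% of its speed; a pose out of reach is approached as far as the arm can. A call with a number of a shift or a turn outside -1 to 1 is refused whole. A call with a gripper value outside its range is refused whole. The fingers move at their own pace and stop on an object; the grip force is fixed at half the most. Time passes only in rows, so rows that repeat a pose let the fingers close. It gives the time, the measured TCP pose, the force, the opening and the grip force at its end, in the units of the state.
- ctrl.get_obs(): the state, without advancing time (a new reading comes with each control period).
- ctrl.get_image(name): name is "side" or "top"; returns the picture (480x640x3 uint8, red, green, blue); there is no depth.
- ctrl.camera_params(name): a dict with "vfov" (degrees; the focal length in pixels is half the picture's height over the tangent of half this angle, whatever the lens; pixels are square), "cx", "cy" (the principal point, pixels), "eye" and "attitude" of the camera in the world. Camera axes: x right, y up, looking along -z (the intrinsics and any distortion apply to the point x, -y, -z); pixel columns grow to the right and rows downward; lengths in mm; the calibration is good to about 2 mm. A picture is of the moment at which its call begins. camera_params takes no time and is no camera call.
- ctrl.close_job(): hands the job in; it is judged then, once.
The state is a dict: "t": time; "qpos": joint angles; "qvel": joint speeds; "joint_torque": joint torques, N m; "ee_pos": TCP position; "orientation": TCP orientation; "ft_force": force on the tool from outside, world axes, zero at the start; "moment": the same for the moment, N m; "width": finger opening in mm; "grasp_force": force on a finger pad.
Only numpy, scipy, OpenCV 4.12 (cv2) and the standard library are available. Lean on these libraries where they do the work, as an engineer would, in place of code of your own. Each camera call takes 0.05 s, during which the arm holds its last target. There are 200 camera calls.

## Working session

There is one attempt and no reset: what is moved stays moved. The work goes in short steps, Python scripts to look and compute and a shell command to move; the robot and the scene stay as the last step left them, time stands still between calls to the robot, and variables do not carry over. Pictures are saved under pics/ and viewed, at most 17 in all, crops included, and the job is handed in when it is done.

```bash
mkdir -p pics
python3 - <<'E'
from workcell import ctrl
import cv2
for n in("top","side"):
    print(n,ctrl.camera_params(n)); cv2.imwrite(f"pics/{n}0.png",ctrl.get_image(n)[:,:,::-1])
print(ctrl.get_obs())
E
```

```text
top {'vfov': 46.47896293244763, 'cx': 322.3416030311839, 'cy': 239.29023406843132, 'eye': array([ 308.72630246,   18.34762677, 1367.20447767]), 'attitude': array([ 0.08458448, -0.08271093, -1.58342153])}
side {'vfov': 45.34538141502601, 'cx': 314.6789648570236, 'cy': 234.21525553392198, 'eye': array([ 456.40479536, 1375.81349753,  813.54332798]), 'attitude': array([-0.00468239,  1.58933937,  2.69757073])}
{'t': 0.1, 'qpos': array([ 1.22298606e+00,  4.23723202e-01,  1.63063881e+00, -4.50933035e-05,
        1.08857165e+00, -1.89991180e-02]), 'qvel': array([ 1.17511663e-03, -1.25455127e-03, -1.48153274e-03,  1.25888047e-03,
        7.97685903e-05,  4.04391025e-04]), 'joint_torque': array([-8.59352986e-04, -5.45606732e+01, -2.74325877e+01,  6.45281025e-02,
        1.88083656e-02,  1.90985054e-05]), 'ee_pos': array([201.63695691, 591.04220665, 221.99524198]), 'orientation': array([-5.14105581e-01, -3.09903301e+00,  2.08243449e-03]), 'ft_force': array([-1.06041057, -0.1199332 , -0.62554075]), 'moment': array([ 0.00614411, -0.07116782,  0.02563326]), 'grasp_force': 0.0, 'width': 87.71932456718544}
```

View pics/top0.png

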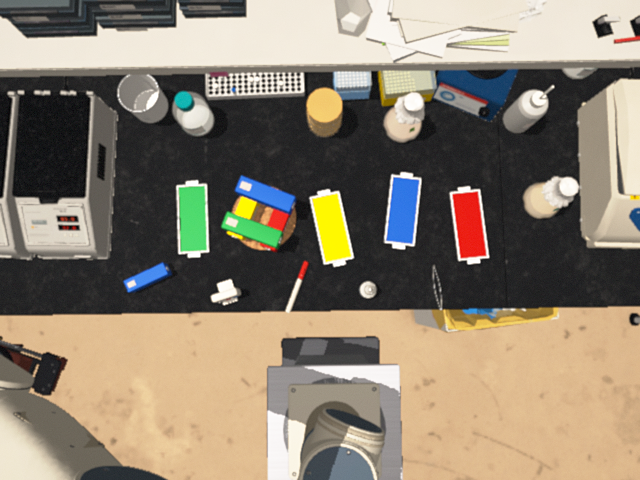

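View pics/side0.png

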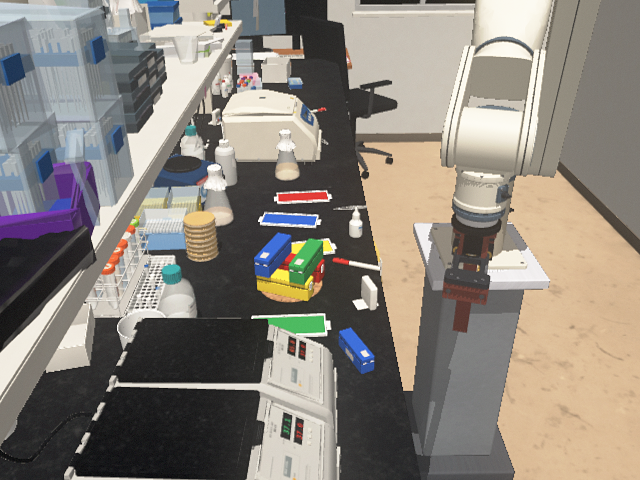

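The first views show the following.

**Top view**
- The stack is near (258,213), with blue on it at (265,193) and green at (252,230). Yellow and red lie below.
- The trays are green (193,218), yellow (332,228), blue (403,210) and red (469,225).

**Things that could be confused**
- Blue: the large box on the stack (265,193), the small blue box (148,277), the blue tray floor (403,210) and blue racks at (352,82) and (480,90). I choose (265,193), the long one on the stack.
- Green: box (252,230) or tray (193,218).
- Yellow: box (243,208) or tray (332,228).
- Red: box (274,217), tray (469,225) or the pen (303,270).

```bash
cat > h.py <<'E'
from workcell import ctrl
import cv2, numpy as np
from scipy.spatial.transform import Rotation as R
class Cam:
    def __init__(s,n):
        p=ctrl.camera_params(n); s.n=n; s.R=R.from_rotvec(p["attitude"]).as_matrix(); s.e=p["eye"]
        s.f=240/np.tan(np.radians(p["vfov"])/2); s.c=np.array([p["cx"],p["cy"]])
    def ray(s,uv):
        a=(np.atleast_2d(uv)-s.c)/s.f
        return np.c_[a[:,0],-a[:,1],-np.ones(len(a))]@s.R.T
    def plane(s,uv,z):
        d=s.ray(uv); return s.e+d*((z-s.e[2])/d[:,2])[:,None]
    def proj(s,P):
        q=(np.atleast_2d(P)-s.e)@s.R; return s.c+s.f*np.c_[-q[:,0]/q[:,2],q[:,1]/q[:,2]]
def tri(c1,u1,c2,u2):
    A=0;b=0;L=[]
    for c,u in((c1,u1),(c2,u2)):
        d=c.ray(u)[0];d/=np.linalg.norm(d);M=np.eye(3)-np.outer(d,d);A=A+M;b=b+M@c.e;L.append(M)
    p=np.linalg.solve(A,b); return p,[np.linalg.norm(M@(p-c.e)) for M,c in zip(L,(c1,c2))]
HUE=dict(red=(172,8),yellow=(22,34),green=(50,80),blue=(100,125))
def mask(im,col,vmin=60):
    h=cv2.cvtColor(im,cv2.COLOR_RGB2HSV);a,b=HUE[col];H=h[...,0]
    m=((H>=a)|(H<=b)) if a>b else ((H>=a)&(H<=b))
    return (m&(h[...,1]>120)&(h[...,2]>=vmin)).astype(np.uint8)
def blobs(im,col,vmin=60,amin=60):
    n,l,s,c=cv2.connectedComponentsWithStats(mask(im,col,vmin),connectivity=4)
    return [(s[i,4],c[i],cv2.findContours((l==i).astype(np.uint8),0,1)[0][0][:,0].astype(float)) for i in range(1,n) if s[i,4]>amin]
E
python3 - <<'E'
from h import *
T=Cam("top");S=Cam("side")
a=cv2.imread("pics/top0.png")[:,:,::-1];b=cv2.imread("pics/side0.png")[:,:,::-1]
print(T.proj([0,0,0]),S.proj([0,0,0]),S.proj([201.6,591,222]))
for col in HUE:
    for A,c,k in blobs(a,col):
        if 120<c[1]<300 and c[0]<520 : 
            P=T.plane(k,4)[:,:2].astype(np.float32);print("T",col,A,c.round(1),cv2.minAreaRect(P))
    for A,c,k in blobs(b,col): 
        if 180<c[1]<380 and c[0]<400: 
            P=S.plane(k,4)[:,:2].astype(np.float32);print(" S",col,A,c.round(1),cv2.minAreaRect(P))
cv2.imwrite("pics/crop0.png",cv2.vconcat([cv2.resize(a[170:270,200:320,::-1],(720,600))])[:600])
cv2.imwrite("pics/crop1.png",cv2.resize(b[225:310,240:350,::-1],(770,595)))
E
```

```text
[[333.03043356 429.59235685]] [[477.20441064 248.58247324]] [[464.22612721 313.47728408]]
T red 1625 [468.9 224.6] ((485.95013427734375, -341.9129943847656), (158.6674041748047, 62.274696350097656), 5.007687568664551)
T red 319 [278.1 219.6] ((504.3400573730469, 127.32610321044922), (45.16066360473633, 44.180721282958984), 66.39981079101562)
T red 128 [302.8 269.5] ((381.37091064453125, 67.38882446289062), (16.573406219482422, 45.92241668701172), 68.7813949584961)
 S red 334 [302.3 196.1] ((490.3272705078125, -346.6414489746094), (160.3960418701172, 52.702919006347656), 5.0445733070373535)
 S red 271 [115.1 257.6] ((996.7841796875, 26.441749572753906), (30.505355834960938, 179.48292541503906), 0.9575463533401489)
 S red 120 [286.8 261.6] ((527.8551635742188, 60.011688232421875), (82.99168395996094, 27.01599884033203), 77.64839935302734)
 S red 95 [340.1 260.5] ((383.961669921875, 61.48291778564453), (29.005428314208984, 46.8276252746582), 67.92671203613281)
 S red 173 [318.6 272.1] ((444.3742980957031, 108.51524353027344), (111.31892395019531, 31.09839630126953), 88.74906921386719)
T
[... 1604 characters left out ...]
3359375), (62.241455078125, 157.99322509765625), 82.19711303710938)
T blue 679 [147.5 276.9] ((367.51361083984375, 447.93359375), (39.5305061340332, 116.38959503173828), 23.877639770507812)
 S blue 201 [ 61.  204.2] ((1274.3421630859375, -306.89825439453125), (62.68904495239258, 86.5914535522461), 16.01371955871582)
 S blue 416 [289.4 219. ] ((528.6863403320312, -183.43414306640625), (52.87778854370117, 158.82888793945312), 82.32119750976562)
 S blue 952 [272.8 254.1] ((566.1126098632812, 17.459449768066406), (228.42991638183594, 80.94009399414062), 69.17276763916016)
 S blue 823 [355.9 349.5] ((368.7535400390625, 422.112060546875), (51.68472671508789, 143.63259887695312), 24.19778060913086)
```

View pics/crop0.png

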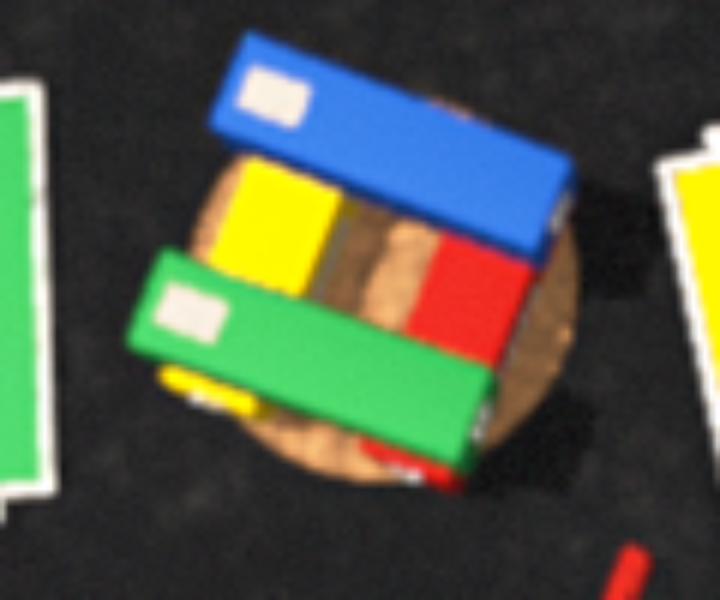

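View pics/crop1.png

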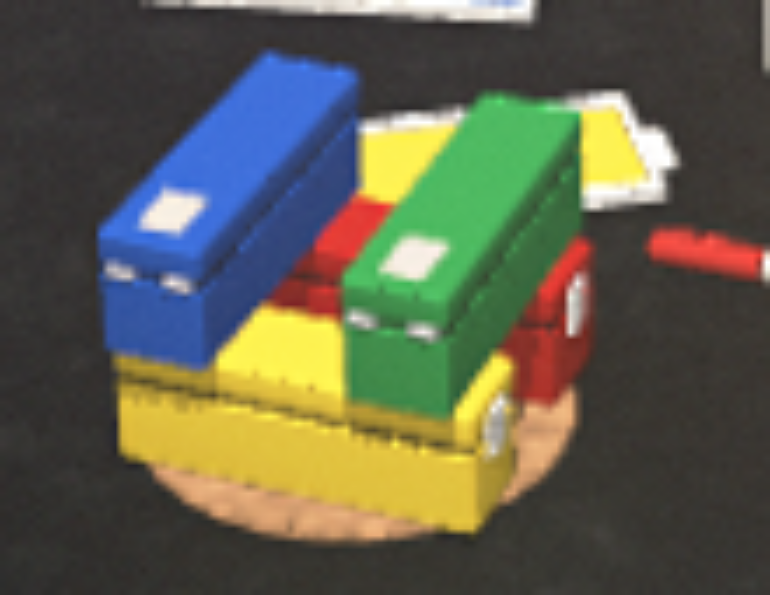

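The crops confirm the choice: the 136 mm blue and green boxes lie across yellow (left) and red (right), and the blue box on the bench is the short one. In the top crop, blue's lid corners are at (248,32), (575,160), (545,250) and (210,125). Green's are at (165,250), (495,375), (465,470) and (128,345).

Run:
```python
from h import *
T=Cam("top");S=Cam("side")
t=lambda p:(np.array(p)+.5)/6-.5+[200,170]
s=lambda p:(np.array(p)+.5)/7-.5+[240,225]
pairs=dict(blue=[((273,97),(172,211)),((248,32),(100,232)),((575,160),(268,52)),((545,250),(358,72)),((210,125),(206,262))],
 green=[((190,313),(414,258)),((165,250),(345,280)),((495,375),(482,95)),((465,465),(580,112)),((128,345),(448,302))])
for k,v in pairs.items():
    Q=[]
    for a,b in v:
        p,r=tri(T,t(a),S,s(b)); Q.append(p); print(k,p.round(1),np.round(r,1))
    Q=np.array(Q)[1:]; print(" mean",Q.mean(0).round(1), "len",np.linalg.norm(Q[0]-Q[1]).round(),np.linalg.norm(Q[0]-Q[3]).round())
    P=T.plane([t(a) for a,b in v[1:]],104); d=P[1]-P[0]+P[2]-P[3]
    print(" top z104:",P.mean(0).round(1),"len angle",np.degrees(np.arctan2(d[1],d[0])).round(1),np.hypot(*d[:2])/2)
    P=S.plane([s(b) for a,b in v[1:]],104); d=P[1]-P[0]+P[2]-P[3]
    print(" side z104:",P.mean(0).round(1),"len angle",np.degrees(np.arctan2(d[1],d[0])).round(1),np.hypot(*d[:2])/2)
# tray floors
a=cv2.imread("pics/top0.png")[:,:,::-1];b=cv2.imread("pics/side0.png")[:,:,::-1]
W={"red":((469,225),(302,196)),"green":((192,218),(299,324)),"blue":((402,210),(289,219))}
for col,(x,y) in W.items():
    f=lambda im,p:min(blobs(im,col),key=lambda z:np.hypot(*(z[1]-p)))[1]
    print(col,*tri(T,f(a,x),S,f(b,y)))
```

```text
blue [572.  194.6 103.9] [2.2 2.2]
blue [596.9 204.5 102. ] [1.2 1.2]
blue [545.4  79.2 102.5] [1.5 1.5]
blue [511.6  91.1 100.2] [2. 2.]
blue [560.7 219.5  99. ] [0.5 0.5]
 mean [553.7 148.6 101. ] len 135.0 39.0
 top z104: [551.8 148.3 104. ] len angle -111.9 136.24714975409344
 side z104: [554.6 153.3 104. ] len angle -111.0 137.09080789703046
green [488.8 226.1 103.6] [2. 2.]
green [512.6 236.1 101.6] [1.1 1.1]
green [465.  110.4 100.8] [3.2 3.2]
green [430.3 122.  100. ] [2.7 2.7]
green [477.2 250.1 101.2] [2. 2.]
 mean [471.3 179.7 100.9] len 134.0 38.0
 top z104: [468.6 179.4 104. ] len angle -111.0 135.63384730588092
 side z104: [473.5 184.4 104. ] len angle -110.0 133.10841677902806
red [ 487.77534221 -341.69502494    5.75965297] [np.float64(2.64800435364335), np.float64(2.648004353643225)]
green [499.81227994 337.73954279   9.68909934] [np.float64(9.813246189845117), np.float64(9.813246189844898)]
blue [ 525.80210814 -179.47428468    5.3756337 ] [np.float64(2.2100435603183257), np.float64(2.2100435603180197)]
```

```bash
cat >> h.py <<'E'
def plan(wps,start=None):
    """wps: (x,y,z,psi_deg of tool y). prints one call target per waypoint, from measured pose (or start)"""
    o=ctrl.get_obs(); p=o["ee_pos"]; M=R.from_rotvec(o["orientation"])
    print("now",o["t"].round(2),p.round(1),"psi",np.degrees(np.arctan2(*M.as_matrix()[1::-1,1])).round(1),"tilt",np.degrees(np.arccos(-M.as_matrix()[2,2])).round(2),"w",o["width"].round(1),"q",o["qpos"].round(2))
    for x,y,z,a in wps:
        c,s=np.cos(np.radians(a)),np.sin(np.radians(a))
        N=R.from_matrix(np.array([[-s,c,0],[c,s,0],[0,0,-1]]).T @ np.eye(3)) if 0 else R.from_matrix(np.column_stack([[ -s,c,0],[c,s,0],[0,0,-1]]))
        d=M.inv().apply(np.array([x,y,z])-p)/150; w=(M.inv()*N).as_rotvec()/(np.pi/4)
        rows=max(np.linalg.norm(d)*150/62.5,np.linalg.norm(w)*45/10.7)
        print((x,y,z,a),"shift",d.round(3),"turn",w.round(3),"rows>=",rows.round(1),"" if max(abs(np.r_[d,w]))<=1 else "TOO FAR")
        p=np.array([x,y,z]);M=N
E
python3 - <<'E'
from h import *
plan([(300,470,200,45),(400,350,180,20),(490,240,160,-5),(553,148.6,150,-21.5),(553,148.6,65,-21.5)])
E
```

```text
Traceback (most recent call last):
  File "h.py", line 31, in plan
    print("now",o["t"].round(2),p.round(1),"psi",np.degrees(np.arctan2(*M.as_matrix()[1::-1,1])).round(1),"tilt",np.degrees(np.arccos(-M.as_matrix()[2,2])).round(2),"w",o["width"].round(1),"q",o["qpos"].round(2))
                ^^^^^^^^^^^^
AttributeError: 'float' object has no attribute 'round'
```

Run:
```python
s=open('h.py').read()
s=s.replace('o["t"].round(2)','round(o["t"],2)').replace('o["width"].round(1)','round(o["width"],1)').replace('R.from_matrix(np.array([[-s,c,0],[c,s,0],[0,0,-1]]).T @ np.eye(3)) if 0 else ','')
open('h.py','w').write(s)
from h import *
plan([(300,470,200,45),(400,350,180,20),(490,240,160,-5),(553,148.6,150,-21.5),(553,148.6,65,-21.5)])
```

```text
now 0.1 [201.6 591.  222. ] psi 71.2 tilt 0.08 w 87.7 q [ 1.22  0.42  1.63 -0.    1.09 -0.02]
(300, 470, 200, 45) shift [-0.881 -0.552  0.147] turn [-0.002  0.     0.581] rows>= 2.5 
(400, 350, 180, 20) shift [-1.037 -0.094  0.133] turn [0.    0.    0.556] rows>= 2.5 TOO FAR
(490, 240, 160, -5) shift [-0.894  0.313  0.133] turn [0.    0.    0.556] rows>= 2.3 
(553, 148.6, 150, -21.5) shift [-0.57   0.472  0.067] turn [0.    0.    0.367] rows>= 1.8 
(553, 148.6, 65, -21.5) shift [0.    0.    0.567] turn [0. 0. 0.] rows>= 1.4
```

```bash
python3 -m inch '[[-0.88,-0.55,0.15,0,0,0.58,-0.45],[-0.88,-0.55,0.15,0,0,0.58,-0.45],[-0.88,-0.55,0.15,0,0,0.58,-0.45],[-0.88,-0.55,0.15,0,0,0.58,-0.45]]' 
python3 -m inch '[[-1,-0.09,0.13,0,0,0.556,-0.45],[-1,-0.09,0.13,0,0,0.556,-0.45],[-1,-0.09,0.13,0,0,0.556,-0.45],[-1,-0.09,0.13,0,0,0.556,-0.45]]'
python3 -m inch '[[-0.89,0.31,0.13,0,0,0.556,-0.45],[-0.89,0.31,0.13,0,0,0.556,-0.45],[-0.89,0.31,0.13,0,0,0.556,-0.45],[-0.89,0.31,0.13,0,0,0.556,-0.45],[-0.89,0.31,0.13,0,0,0.556,-0.45],[-0.89,0.31,0.13,0,0,0.556,-0.45]]'
python3 - <<'E'
from h import *
plan([(553,148.6,150,-21.5),(553,148.6,65,-21.5)])
E
```

```text
t: 0.6
ee_pos: [300.9, 468.9, 199.6]
orientation: [-1.205, -2.901, 0.003]
ft_force: [-0.5, 0.2, 0.0]
width: 63.7
grasp_force: 0.0
t: 1.1
ee_pos: [397.2, 355.1, 180.5]
orientation: [-1.802, -2.573, 0.0]
ft_force: [-0.3, 1.0, 0.6]
width: 63.8
grasp_force: 0.0
t: 1.85
ee_pos: [485.4, 247.2, 161.4]
orientation: [-2.312, -2.126, -0.001]
ft_force: [-0.3, -0.3, 0.6]
width: 63.9
grasp_force: 0.0
now 1.85 [485.4 247.2 161.4] psi -4.8 tilt 0.02 w 63.9 q [0.45 0.39 1.85 0.   0.9  0.53]
(553, 148.6, 150, -21.5) shift [-0.618  0.504  0.076] turn [ 0.    -0.     0.371] rows>= 1.9 
(553, 148.6, 65, -21.5) shift [0.    0.    0.567] turn [0. 0. 0.] rows>= 1.4
```

```bash
python3 -m inch '[[-0.618,0.504,0.076,0,0,0.371,-0.45],[-0.618,0.504,0.076,0,0,0.371,-0.45],[-0.618,0.504,0.076,0,0,0.371,-0.45],[-0.618,0.504,0.076,0,0,0.371,-0.45],[-0.618,0.504,0.076,0,0,0.371,-0.45]]' 
python3 -m inch '[[0,0,0.2,0,0,0,-0.45],[0,0,0.2,0,0,0,-0.45],[0,0,0.2,0,0,0,-0.45]]'
python3 - <<'E'
from h import *
a=ctrl.get_image("side"); cv2.imwrite("pics/s1.png",cv2.resize(a[190:310,230:380,::-1],(750,600)))
plan([(553,148.6,65,-21.5)])
E
```

```text
t: 2.48
ee_pos: [552.6, 148.3, 149.9]
orientation: [-2.597, -1.767, 0.0]
ft_force: [0.3, 0.3, 0.7]
width: 63.6
grasp_force: 0.0
t: 2.85
ee_pos: [553.4, 147.7, 120.4]
orientation: [2.598, 1.766, 0.0]
ft_force: [-0.6, -0.0, 0.4]
width: 63.7
grasp_force: 0.0
now 2.9 [553.7 147.6 120.7] psi -21.6 tilt 0.07 w 63.9 q [0.24 0.48 1.81 0.   0.84 0.62]
(553, 148.6, 65, -21.5) shift [ 0.004 -0.007  0.371] turn [ 0.001 -0.001 -0.003] rows>= 0.9
```

View pics/s1.png

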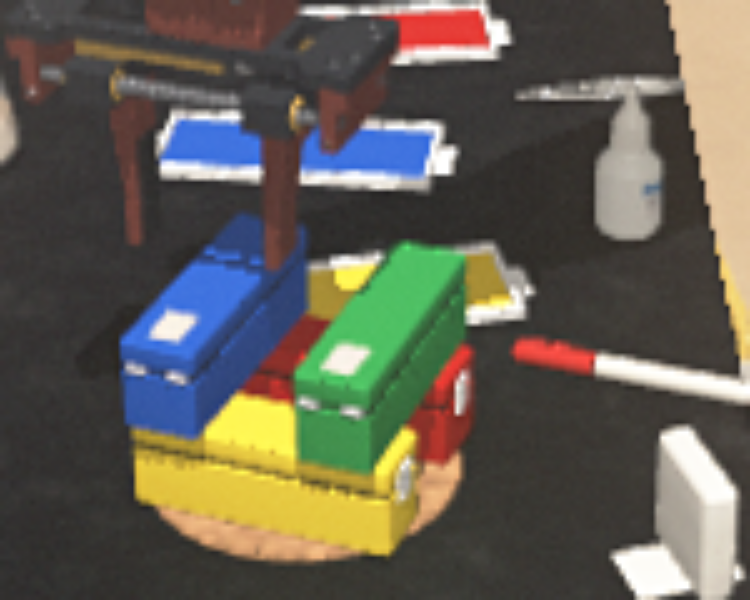

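The crop shows the fingers straddling the big blue box, with tips at (135,240) and (280,260). Descending and gripping.

```bash
python3 -m inch '[[0,-0.003,0.15,0,0,0,-0.45],[0,-0.006,0.3,0,0,0,-0.45],[0,-0.006,0.36,0,0,0,-0.45],[0,-0.006,0.367,0,0,0,-0.45],[0,-0.006,0.367,0,0,0,-0.45]]'
python3 -m inch '[[0,0,0,0,0,0,0.2],[0,0,0,0,0,0,0.5],[0,0,0,0,0,0,1],[0,0,0,0,0,0,1],[0,0,0,0,0,0,1]]'
python3 - <<'E'
from h import *
plan([(553,148.6,85,-21.5),(553,148.6,95,-21.5),(550,60,95,-50),(540,-50,90,-75),(530,-130,80,-90),(526,-180,60,-97.8),(526,-180,15.5,-97.8)])
E
```

```text
t: 3.52
ee_pos: [553.2, 147.4, 65.6]
orientation: [2.599, 1.764, 0.002]
ft_force: [0.6, 0.6, 0.7]
width: 63.5
grasp_force: 0.0
t: 4.15
ee_pos: [552.5, 147.3, 65.0]
orientation: [-2.599, -1.764, 0.0]
ft_force: [-1.6, -0.2, 6.0]
width: 39.4
grasp_force: 30.0
now 4.15 [552.5 147.3  65. ] psi -21.7 tilt 0.01 w 39.4 q [0.24 0.57 1.84 0.   0.74 0.62]
(553, 148.6, 85, -21.5) shift [ 0.009 -0.    -0.133] turn [-0.    -0.    -0.004] rows>= 0.3 
(553, 148.6, 95, -21.5) shift [ 0.     0.    -0.067] turn [0. 0. 0.] rows>= 0.2 
(550, 60, 95, -50) shift [-0.557  0.198  0.   ] turn [0.    0.    0.633] rows>= 2.7 
(540, -50, 90, -75) shift [-0.522  0.519  0.033] turn [0.    0.    0.556] rows>= 2.3 
(530, -130, 80, -90) shift [-0.202  0.498  0.067] turn [0.    0.    0.333] rows>= 1.4 
(526, -180, 60, -97.8) shift [-0.027  0.333  0.133] turn [0.    0.    0.173] rows>= 0.9 
(526, -180, 15.5, -97.8) shift [0.    0.    0.297] turn [0. 0. 0.] rows>= 0.7
```

```bash
python3 -m inch '[[0,0,-0.05,0,0,0,1],[0,0,-0.15,0,0,0,1],[0,0,-0.25,0,0,0,1],[0,0,-0.33,0,0,0,1],[0,0,-0.367,0,0,0,1],[0,0,-0.367,0,0,0,1]]'
python3 -m inch '[[-0.1,0.04,0,0,0,0.11,1],[-0.2,0.07,0,0,0,0.22,1],[-0.3,0.11,0,0,0,0.34,1],[-0.4,0.14,0,0,0,0.45,1],[-0.5,0.18,0,0,0,0.57,1],[-0.55,0.198,0,0,0,0.633,1],[-0.55,0.198,0,0,0,0.633,1]]' 
python3 -m inch '[[-0.1,0.1,0.04,0,0,0.11,1],[-0.2,0.2,0.08,0,0,0.22,1],[-0.3,0.3,0.12,0,0,0.32,1],[-0.4,0.4,0.16,0,0,0.43,1],[-0.5,0.5,0.19,0,0,0.53,1],[-0.522,0.519,0.19,0,0,0.556,1],[-0.522,0.519,0.19,0,0,0.556,1]]'
python3 - <<'E'
from h import *
plan([(526,-180,60,-97.8),(526,-180,15.5,-97.8)])
E
```

```text
t: 4.9
ee_pos: [552.8, 147.3, 120.3]
orientation: [2.599, 1.764, 0.001]
ft_force: [0.4, -0.2, -1.3]
width: 40.0
grasp_force: 30.0
t: 5.78
ee_pos: [549.5, 59.3, 119.5]
orientation: [-2.953, -1.07, 0.001]
ft_force: [-0.3, 0.3, -0.9]
width: 39.7
grasp_force: 30.0
t: 6.65
ee_pos: [539.6, -49.9, 91.4]
orientation: [-3.115, -0.407, -0.0]
ft_force: [0.9, 0.4, -0.8]
width: 40.0
grasp_force: 30.0
now 6.65 [539.6 -49.9  91.4] psi -75.1 tilt 0.01 w 40.0 q [-0.11  0.49  1.9   0.    0.75  1.2 ]
(526, -180, 60, -97.8) shift [-0.311  0.815  0.209] turn [-0.    -0.     0.504] rows>= 2.2 
(526, -180, 15.5, -97.8) shift [0.    0.    0.297] turn [0. 0. 0.] rows>= 0.7
```

```bash
python3 -m inch '[[-0.06,0.16,0.04,0,0,0.1,1],[-0.12,0.33,0.08,0,0,0.2,1],[-0.19,0.5,0.13,0,0,0.31,1],[-0.26,0.67,0.17,0,0,0.42,1],[-0.31,0.8,0.21,0,0,0.504,1],[-0.311,0.815,0.21,0,0,0.504,1],[-0.311,0.815,0.21,0,0,0.504,1],[-0.311,0.815,0.21,0,0,0.504,1]]'
python3 - <<'E'
from h import *
plan([(526,-180,17,-97.8)])
T=Cam("top");a=ctrl.get_image("top");b=ctrl.get_image("side")
cv2.imwrite("pics/s2.png",cv2.hconcat([cv2.resize(a[150:270,350:450,::-1],(400,480)),cv2.resize(b[170:250,240:330,::-1],(400,480))]))
E
```

```text
t: 7.65
ee_pos: [525.9, -179.6, 60.0]
orientation: [-3.134, 0.213, -0.0]
ft_force: [0.2, -0.7, -1.3]
width: 39.6
grasp_force: 30.0
now 7.65 [ 525.9 -179.6   60. ] psi -97.8 tilt 0.01 w 39.6 q [-0.35  0.56  1.87  0.    0.71  1.36]
(526, -180, 17, -97.8) shift [0.001 0.002 0.287] turn [-0.    -0.     0.001] rows>= 0.7
```

View pics/s2.png

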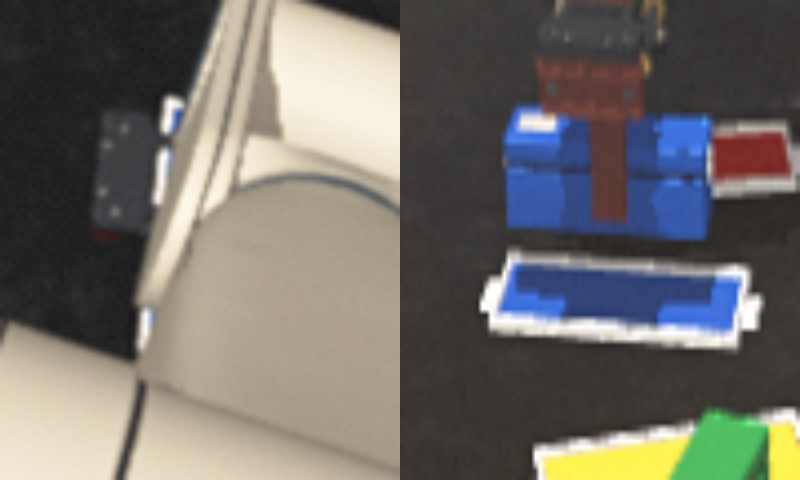

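The side crop (right half) shows the box level above the blue tray. Its ends are at about x=507 and 712, centred within a few mm over the tray at about 615. The arm hides the top view. Lowering.

```bash
python3 -m inch '[[0,0,0.05,0,0,0,1],[0,0,0.12,0,0,0,1],[0,0,0.19,0,0,0,1],[0,0,0.24,0,0,0,1],[0,0,0.27,0,0,0,1],[0,0,0.285,0,0,0,1],[0,0,0.285,0,0,0,1]]'
python3 -m inch '[[0,0,0.007,0,0,0,1],[0,0,0.013,0,0,0,1],[0,0,0.013,0,0,0,1]]'
```

```text
t: 8.62
ee_pos: [525.7, -180.5, 17.0]
orientation: [3.134, -0.215, -0.0]
ft_force: [-0.1, -0.0, -1.1]
width: 40.0
grasp_force: 30.0
t: 9.0
ee_pos: [525.7, -180.5, 15.1]
orientation: [3.134, -0.215, 0.0]
ft_force: [-0.3, 0.2, -0.3]
width: 39.9
grasp_force: 30.0
```

```bash
python3 -m inch '[[0,0,0.004,0,0,0,1],[0,0,0.007,0,0,0,1],[0,0,0.007,0,0,0,1]]'
python3 -m inch '[[0,0,0,0,0,0,0],[0,0,0,0,0,0,-0.2],[0,0,0,0,0,0,-0.4],[0,0,0,0,0,0,-0.4]]'
python3 -m inch '[[0,0,-0.1,0,0,0,-0.45],[0,0,-0.4,0,0,0,-0.45],[0,0,-0.6,0,0,0,-0.45],[0,0,-0.7,0,0,0,-0.45],[0,0,-0.7,0,0,0,-0.45]]'
python3 - <<'E'
from h import *
plan([(510,-60,119,-65),(480,60,119,-40),(470,179.6,119,-20.8),(470,179.6,65,-20.8)])
E
```

```text
t: 9.38
ee_pos: [525.7, -180.5, 15.0]
orientation: [3.134, -0.215, 0.0]
ft_force: [-3.2, 0.8, 10.0]
width: 40.0
grasp_force: 30.0
t: 9.88
ee_pos: [525.6, -180.4, 13.9]
orientation: [-3.134, 0.215, 0.0]
ft_force: [-0.4, 0.2, -0.6]
width: 61.7
grasp_force: 0.0
t: 10.5
ee_pos: [526.2, -180.7, 120.2]
orientation: [3.134, -0.215, 0.003]
ft_force: [0.4, -0.3, 0.7]
width: 63.8
grasp_force: 0.0
now 10.5 [ 526.2 -180.7  120.2] psi -97.9 tilt 0.13 w 63.8 q [-0.35  0.46  1.85 -0.    0.82  1.36]
(510, -60, 119, -65) shift [-0.217 -0.782  0.007] turn [ 0.001 -0.003 -0.73 ] rows>= 3.1 
(480, 60, 119, -40) shift [ 0.157 -0.81   0.   ] turn [ 0.     0.    -0.556] rows>= 2.3 
(470, 179.6, 119, -20.8) shift [ 0.568 -0.564  0.   ] turn [ 0.     0.    -0.427] rows>= 1.9 
(470, 179.6, 65, -20.8) shift [0.   0.   0.36] turn [0. 0. 0.] rows>= 0.9
```

```bash
python3 -m inch '[[-0.217,-0.782,-0.05,0,0,-0.73,-0.45],[-0.217,-0.782,-0.05,0,0,-0.73,-0.45],[-0.217,-0.782,-0.05,0,0,-0.73,-0.45],[-0.217,-0.782,-0.05,0,0,-0.73,-0.45],[-0.217,-0.782,-0.05,0,0,-0.73,-0.45]]'
python3 -m inch '[[0.157,-0.81,0,0,0,-0.556,-0.45],[0.157,-0.81,0,0,0,-0.556,-0.45],[0.157,-0.81,0,0,0,-0.556,-0.45],[0.157,-0.81,0,0,0,-0.556,-0.45]]'
python3 -m inch '[[0.568,-0.564,0,0,0,-0.427,-0.45],[0.568,-0.564,0,0,0,-0.427,-0.45],[0.568,-0.564,0,0,0,-0.427,-0.45],[0.568,-0.564,0,0,0,-0.427,-0.45],[0.568,-0.564,0,0,0,-0.427,-0.45]]'
python3 - <<'E'
from h import *
plan([(470,179.6,65,-20.8)])
T=Cam("top");S=Cam("side");b=ctrl.get_image("side")
cv2.imwrite("pics/s3.png",cv2.resize(b[190:310,230:380,::-1],(750,600)))
E
```

```text
t: 11.12
ee_pos: [509.1, -60.2, 125.8]
orientation: [-3.068, -0.674, 0.002]
ft_force: [0.1, -0.8, -1.2]
width: 63.9
grasp_force: 0.0
t: 11.62
ee_pos: [479.5, 60.2, 126.3]
orientation: [-2.849, -1.324, 0.0]
ft_force: [-0.3, 0.3, -0.7]
width: 63.6
grasp_force: 0.0
t: 12.25
ee_pos: [469.6, 178.3, 126.4]
orientation: [2.589, 1.779, -0.001]
ft_force: [-0.0, 0.4, -0.1]
width: 63.6
grasp_force: 0.0
now 12.25 [469.6 178.3 126.4] psi -21.0 tilt 0.03 w 63.6 q [ 0.34  0.39  1.97 -0.    0.79  0.71]
(470, 179.6, 65, -20.8) shift [ 0.009 -0.001  0.409] turn [-0.     0.001 -0.004] rows>= 1.0
```

View pics/s3.png

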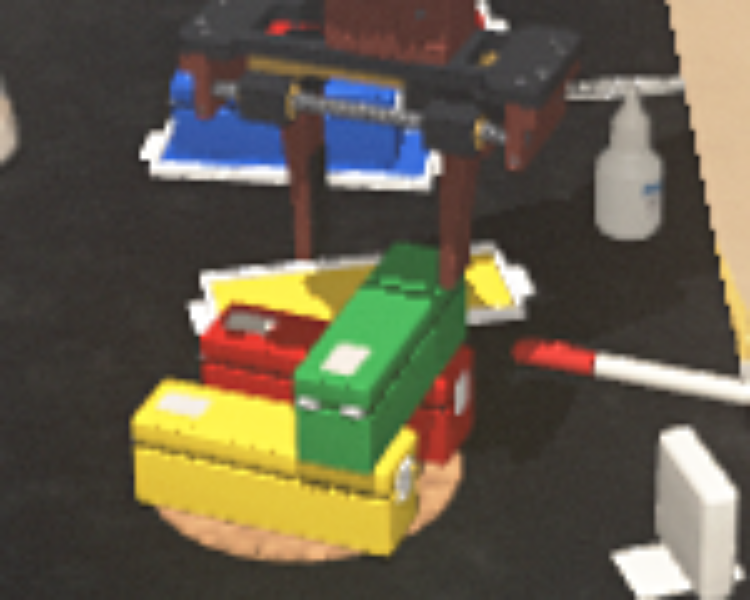

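The crop shows blue sitting in its tray, and the fingers straddling green with tips at (303,257) and (452,287). Gripping green.

```bash
python3 -m inch '[[0.003,0,0.13,0,0,0,-0.45],[0.006,0,0.26,0,0,0,-0.45],[0.008,0,0.36,0,0,0,-0.45],[0.008,0,0.4,0,0,0,-0.45],[0.008,0,0.409,0,0,0,-0.45],[0.008,0,0.409,0,0,0,-0.45]]'
python3 -m inch '[[0,0,0,0,0,0,0.2],[0,0,0,0,0,0,0.5],[0,0,0,0,0,0,1],[0,0,0,0,0,0,1],[0,0,0,0,0,0,1]]' 
python3 -m inch '[[0,0,-0.05,0,0,0,1],[0,0,-0.12,0,0,0,1],[0,0,-0.2,0,0,0,1],[0,0,-0.267,0,0,0,1],[0,0,-0.267,0,0,0,1]]'
python3 - <<'E'
from h import *
plan([(490,260,95,-55),(512.5,338.5,60,-87.8)])
E
```

```text
t: 13.05
ee_pos: [470.2, 181.1, 65.5]
orientation: [2.586, 1.784, 0.001]
ft_force: [-0.5, 0.3, 0.4]
width: 63.6
grasp_force: 0.0
t: 13.68
ee_pos: [469.9, 181.1, 65.4]
orientation: [2.586, 1.784, 0.0]
ft_force: [-0.3, 0.3, 4.7]
width: 39.8
grasp_force: 30.0
t: 14.3
ee_pos: [470.5, 181.3, 106.3]
orientation: [2.585, 1.784, 0.003]
ft_force: [0.4, -0.6, -2.1]
width: 39.7
grasp_force: 30.0
now 14.3 [470.5 181.3 106.3] psi -20.8 tilt 0.12 w 39.7 q [0.34 0.43 1.97 0.   0.74 0.71]
(490, 260, 95, -55) shift [ 0.537 -0.065  0.076] turn [ 0.001 -0.002  0.761] rows>= 3.2 
(512.5, 338.5, 60, -87.8) shift [ 0.423 -0.343  0.233] turn [0.    0.    0.729] rows>= 3.1
```

```bash
python3 -m inch '[[0.08,-0.01,0.01,0,0,0.11,1],[0.16,-0.02,0.02,0,0,0.23,1],[0.24,-0.03,0.04,0,0,0.35,1],[0.32,-0.04,0.05,0,0,0.47,1],[0.4,-0.05,0.06,0,0,0.59,1],[0.48,-0.06,0.07,0,0,0.7,1],[0.537,-0.065,0.076,0,0,0.76,1],[0.537,-0.065,0.076,0,0,0.76,1]]'
python3 -m inch '[[0.06,-0.05,0.03,0,0,0.11,1],[0.12,-0.1,0.06,0,0,0.22,1],[0.19,-0.16,0.1,0,0,0.34,1],[0.26,-0.21,0.14,0,0,0.46,1],[0.33,-0.27,0.18,0,0,0.58,1],[0.4,-0.32,0.22,0,0,0.69,1],[0.423,-0.343,0.233,0,0,0.729,1],[0.423,-0.343,0.233,0,0,0.729,1]]'
python3 - <<'E'
from h import *
plan([(512.5,338.5,16,-87.8)])
a=ctrl.get_image("top");b=ctrl.get_image("side")
cv2.imwrite("pics/s4.png",cv2.hconcat([cv2.resize(a[160:280,140:240,::-1],(400,480)),cv2.resize(b[250:350,240:340,::-1],(400,480))]))
E
```

```text
t: 15.3
ee_pos: [489.1, 260.1, 93.4]
orientation: [2.995, 0.947, -0.001]
ft_force: [-0.5, -0.1, -1.3]
width: 39.9
grasp_force: 30.0
t: 16.3
ee_pos: [511.4, 338.1, 58.6]
orientation: [3.14, 0.064, -0.001]
ft_force: [0.5, -0.5, -2.5]
width: 39.4
grasp_force: 30.0
now 16.3 [511.4 338.1  58.6] psi -87.7 tilt 0.04 w 39.4 q [ 0.56  0.62  1.74 -0.    0.78  2.1 ]
(512.5, 338.5, 16, -87.8) shift [ 0.008 -0.003  0.284] turn [0.001 0.001 0.003] rows>= 0.7
```

View pics/s4.png

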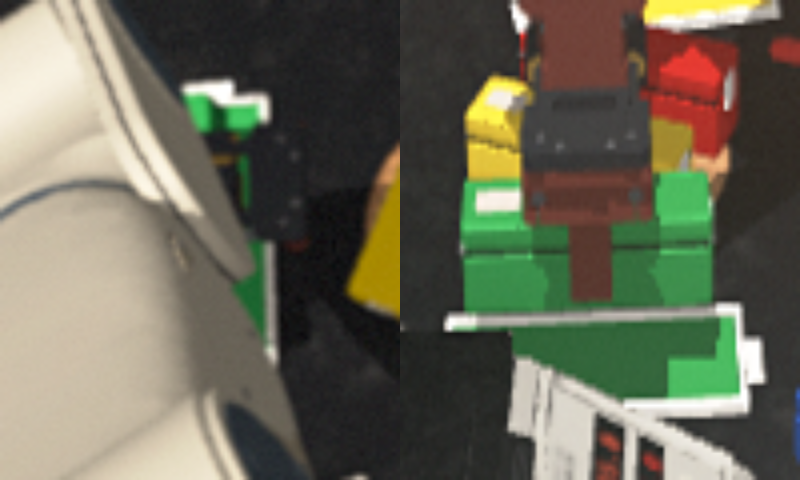

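The side crop shows green level over its tray, ends at x=462 and 712, with the tray's far rim running from 447 to 740. Lowering.

```bash
python3 -m inch '[[0.003,0,0.05,0,0,0,1],[0.006,0,0.12,0,0,0,1],[0.008,0,0.19,0,0,0,1],[0.008,0,0.23,0,0,0,1],[0.008,0,0.26,0,0,0,1],[0.008,0,0.275,0,0,0,1],[0.008,0,0.275,0,0,0,1]]'
python3 -m inch '[[0,0,0.007,0,0,0,1],[0,0,0.013,0,0,0,1],[0,0,0.013,0,0,0,1]]'
```

```text
t: 17.27
ee_pos: [512.9, 338.4, 17.6]
orientation: [3.141, 0.061, -0.0]
ft_force: [-0.6, 0.1, -1.9]
width: 39.7
grasp_force: 30.0
t: 17.65
ee_pos: [512.9, 338.4, 15.7]
orientation: [-3.141, -0.061, -0.0]
ft_force: [-0.0, -0.7, -1.7]
width: 40.1
grasp_force: 30.0
```

```bash
python3 -m inch '[[0,0,0.003,0,0,0,1],[0,0,0.006,0,0,0,1],[0,0,0.006,0,0,0,1]]'
python3 -m inch '[[0,0,0,0,0,0,1],[0,0,0.004,0,0,0,1],[0,0,0.004,0,0,0,1]]'
python3 -m inch '[[0,0,0,0,0,0,0],[0,0,0,0,0,0,-0.2],[0,0,0,0,0,0,-0.4],[0,0,0,0,0,0,-0.4]]'
python3 -m inch '[[0,0,-0.1,0,0,0,-0.45],[0,0,-0.3,0,0,0,-0.45],[0,0,-0.6,0,0,0,-0.45],[0,0,-0.6,0,0,0,-0.45]]'
python3 - <<'E'
from h import *
plan([(400,380,150,-87.8)])
E
```

```text
t: 18.02
ee_pos: [513.0, 338.5, 15.5]
orientation: [-3.141, -0.061, -0.0]
ft_force: [-1.9, -0.6, 4.8]
width: 39.7
grasp_force: 30.0
t: 18.4
ee_pos: [513.0, 338.5, 15.5]
orientation: [-3.141, -0.061, -0.0]
ft_force: [-4.2, -2.4, 11.0]
width: 40.1
grasp_force: 30.0
t: 18.9
ee_pos: [512.9, 338.4, 14.0]
orientation: [3.141, 0.061, -0.0]
ft_force: [-0.1, 0.0, -0.3]
width: 61.2
grasp_force: 0.0
t: 19.4
ee_pos: [515.4, 340.0, 108.7]
orientation: [-3.137, -0.061, -0.01]
ft_force: [0.5, 0.6, -0.5]
width: 63.9
grasp_force: 0.0
now 19.4 [515.4 340.  108.7] psi -87.8 tilt 0.44 w 63.9 q [0.56 0.55 1.72 0.   0.86 2.1 ]
(400, 380, 150, -87.8) shift [-0.756 -0.297 -0.279] turn [-0.005 -0.009  0.   ] rows>= 2.1
```

```bash
python3 -m inch '[[-0.75,-0.3,-0.2,0,0,0,-0.45],[-0.75,-0.3,-0.2,0,0,0,-0.45],[-0.75,-0.3,-0.2,0,0,0,-0.45],[-0.75,-0.3,-0.2,0,0,0,-0.45]]' >/dev/null
python3 - <<'E'
from h import *
a=ctrl.get_image("top");b=ctrl.get_image("side")
cv2.imwrite("pics/t5f.png",a[:,:,::-1]);cv2.imwrite("pics/s5f.png",b[:,:,::-1])
cv2.imwrite("pics/s5.png",cv2.hconcat([cv2.resize(a[165:275,180:310,::-1],(390,330),interpolation=cv2.INTER_CUBIC),cv2.resize(b[210:320,230:360,::-1],(390,330),interpolation=cv2.INTER_CUBIC)]))
T=Cam("top");S=Cam("side")
for col in("red","yellow","green"):
  for A,c,k in blobs(a,col,vmin=150):
    if c[0]<300 and 150<c[1]<260:
      r=cv2.minAreaRect(T.plane(k,54)[:,:2].astype(np.float32));print(col,A,c.round(1),np.round(r[0],1),np.round(r[1],1),round(r[2],1))
plan([])
E
```

```text
red 871 [276.2 222.7] [494.2 126.3] [ 39.9 137.3] 67.9
yellow 925 [243.9 211.1] [522.5 203. ] [ 42. 138.] 68.2
green 777 [188.2 215.5] [513.9 337.2] [131.   40.1] 2.2
green 74 [196.5 247.5] [433.6 315. ] [38.  11.9] 89.2
now 20.0 [399.7 378.7 133.8] psi -87.8 tilt 0.01 w 63.6 q [ 0.74  0.44  1.86 -0.    0.85  2.27]
```

View pics/s5.png

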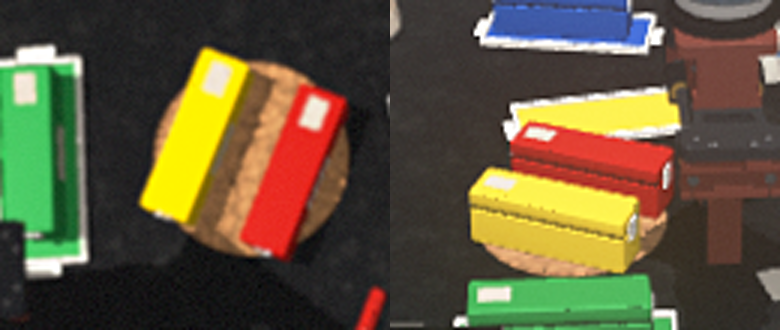

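The lids are clean rectangles about 40×137 in the top view. The labels in the crop are yellow (216,77)/(497,182) and red (314,112)/(540,133) for top/side. Green sits in its tray.

Run:
```python
from h import *
T=Cam("top");S=Cam("side")
for t,s in(((216,77),(107,182)),((314,112),(150,133))):
    print(tri(T,np.array(t)/3-.33+[180,165],S,np.array(s)/3-.33+[230,210]))
plan([(450,240,110,-100),(495,126.5,95,-112),(495,126.5,15.5,-112)])
```

```text
(array([571.59939864, 185.86477533,  53.88774128]), [np.float64(2.7934138051960384), np.float64(2.793413805195938)])
(array([541.13417751, 108.08406945,  53.75715752]), [np.float64(1.6601235978418147), np.float64(1.660123597841863)])
now 20.0 [399.7 378.7 133.8] psi -87.8 tilt 0.01 w 63.6 q [ 0.74  0.44  1.86 -0.    0.85  2.27]
(450, 240, 110, -100) shift [0.3   0.937 0.159] turn [ 0.   -0.    0.27] rows>= 2.4 
(495, 126.5, 95, -112) shift [0.427 0.693 0.1  ] turn [0.    0.    0.267] rows>= 2.0 
(495, 126.5, 15.5, -112) shift [0.   0.   0.53] turn [0. 0. 0.] rows>= 1.3
```

```bash
python3 -m inch '[[0.3,0.937,0.159,0,0,0.27,-0.45],[0.3,0.937,0.159,0,0,0.27,-0.45],[0.3,0.937,0.159,0,0,0.27,-0.45],[0.3,0.937,0.159,0,0,0.27,-0.45]]'
python3 -m inch '[[0.427,0.693,0.1,0,0,0.267,-0.45],[0.427,0.693,0.1,0,0,0.267,-0.45],[0.427,0.693,0.1,0,0,0.267,-0.45],[0.427,0.693,0.1,0,0,0.267,-0.45],[0.427,0.693,0.1,0,0,0.267,-0.45]]'
python3 - <<'E'
from h import *
b=ctrl.get_image("side")
cv2.imwrite("pics/s6.png",cv2.resize(b[200:320,230:380,::-1],(600,480)))
plan([(495,126.5,15.5,-112)])
E
```

```text
t: 20.5
ee_pos: [450.2, 238.0, 109.6]
orientation: [3.128, -0.279, -0.002]
ft_force: [1.1, 0.2, 0.2]
width: 63.3
grasp_force: 0.0
t: 21.12
ee_pos: [494.1, 128.2, 95.4]
orientation: [-3.085, 0.595, -0.0]
ft_force: [-0.3, -0.6, -0.3]
width: 63.7
grasp_force: 0.0
now 21.18 [494.1 128.3  95.5] psi -111.8 tilt 0.01 w 63.7 q [0.23 0.45 1.96 0.   0.73 2.18]
(495, 126.5, 15.5, -112) shift [0.01  0.009 0.533] turn [-0.    -0.     0.004] rows>= 1.3
```

View pics/s6.png

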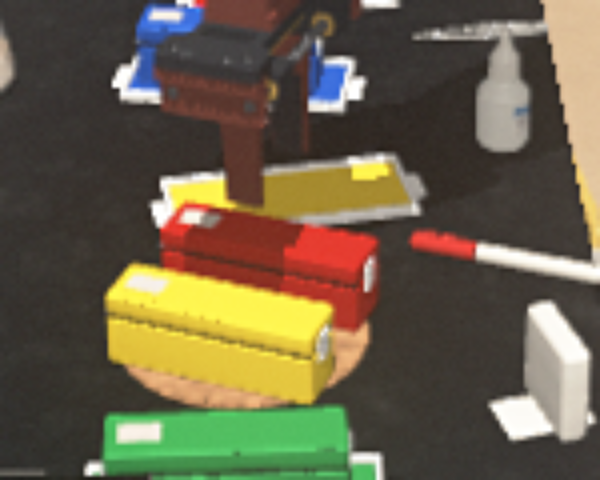

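The fingers are over red, with the near tip at (245,205) and the box at (270,260). Descending and gripping.

```bash
python3 -m inch '[[0.005,0.005,0.13,0,0,0,-0.45],[0.01,0.009,0.26,0,0,0,-0.45],[0.01,0.009,0.4,0,0,0,-0.45],[0.01,0.009,0.5,0,0,0,-0.45],[0.01,0.009,0.535,0,0,0,-0.45],[0.01,0.009,0.535,0,0,0,-0.45]]'
python3 -m inch '[[0,0,0,0,0,0,0.2],[0,0,0,0,0,0,0.5],[0,0,0,0,0,0,1],[0,0,0,0,0,0,1],[0,0,0,0,0,0,1]]' 
python3 -m inch '[[0,0,-0.05,0,0,0,1],[0,0,-0.15,0,0,0,1],[0,0,-0.3,0,0,0,1],[0,0,-0.45,0,0,0,1],[0,0,-0.5,0,0,0,1],[0,0,-0.52,0,0,0,1],[0,0,-0.52,0,0,0,1]]'
python3 - <<'E'
from h import *
plan([(490,10,95,-105),(480,-120,95,-98),(480,-250,95,-91),(487.5,-342.3,60,-85)])
E
```

```text
t: 21.92
ee_pos: [495.1, 125.3, 15.0]
orientation: [3.084, -0.597, -0.0]
ft_force: [0.3, 0.3, 0.3]
width: 63.8
grasp_force: 0.0
t: 22.55
ee_pos: [495.8, 125.2, 15.6]
orientation: [-3.084, 0.598, -0.002]
ft_force: [-0.1, 0.4, 5.6]
width: 39.9
grasp_force: 30.0
t: 23.42
ee_pos: [494.9, 125.0, 92.8]
orientation: [3.084, -0.598, -0.001]
ft_force: [0.8, 0.3, -1.9]
width: 39.9
grasp_force: 30.0
now 23.43 [494.9 125.   92.8] psi -111.9 tilt 0.03 w 39.9 q [ 0.22  0.46  1.96 -0.    0.72  2.18]
(490, 10, 95, -105) shift [ 0.256  0.723 -0.014] turn [ 0.     0.001 -0.154] rows>= 1.8 
(480, -120, 95, -98) shift [0.16  0.854 0.   ] turn [ 0.     0.    -0.156] rows>= 2.1 
(480, -250, 95, -91) shift [0.121 0.858 0.   ] turn [ 0.     0.    -0.156] rows>= 2.1 
(487.5, -342.3, 60, -85) shift [0.061 0.614 0.233] turn [ 0.     0.    -0.133] rows>= 1.6
```

```bash
python3 -m inch '[[0.05,0.15,0,0,0,-0.03,1],[0.11,0.32,0,0,0,-0.07,1],[0.18,0.5,-0.01,0,0,-0.11,1],[0.24,0.67,-0.014,0,0,-0.14,1],[0.256,0.72,-0.014,0,0,-0.154,1],[0.256,0.72,-0.014,0,0,-0.154,1]]'
python3 -m inch '[[0.03,0.15,0,0,0,-0.03,1],[0.06,0.34,0,0,0,-0.06,1],[0.1,0.54,0,0,0,-0.1,1],[0.14,0.74,0,0,0,-0.135,1],[0.16,0.854,0,0,0,-0.156,1],[0.16,0.854,0,0,0,-0.156,1]]'
python3 -m inch '[[0.02,0.15,0,0,0,-0.03,1],[0.05,0.34,0,0,0,-0.06,1],[0.08,0.54,0,0,0,-0.1,1],[0.1,0.74,0,0,0,-0.135,1],[0.121,0.858,0,0,0,-0.156,1],[0.121,0.858,0,0,0,-0.156,1]]'
python3 -m inch '[[0.02,0.15,0.05,0,0,-0.03,1],[0.03,0.32,0.11,0,0,-0.07,1],[0.05,0.48,0.18,0,0,-0.11,1],[0.06,0.59,0.22,0,0,-0.13,1],[0.061,0.614,0.233,0,0,-0.133,1],[0.061,0.614,0.233,0,0,-0.133,1],[0.061,0.614,0.233,0,0,-0.133,1]]'
python3 - <<'E'
from h import *
b=ctrl.get_image("side");cv2.imwrite("pics/s7.png",cv2.resize(b[150:230,250:350,::-1],(600,480)))
plan([(487.5,-342.3,17,-85)])
E
```

```text
t: 24.18
ee_pos: [490.1, 10.4, 94.7]
orientation: [3.114, -0.412, -0.002]
ft_force: [1.0, 0.7, -1.6]
width: 39.7
grasp_force: 30.0
t: 24.92
ee_pos: [480.6, -119.4, 95.0]
orientation: [-3.134, 0.221, 0.0]
ft_force: [-0.1, 0.3, -1.3]
width: 39.7
grasp_force: 30.0
t: 25.68
ee_pos: [481.0, -249.0, 95.0]
orientation: [-3.141, 0.028, -0.0]
ft_force: [-0.2, 0.4, -0.4]
width: 39.8
grasp_force: 30.0
t: 26.55
ee_pos: [488.2, -340.9, 60.5]
orientation: [-3.138, -0.138, 0.0]
ft_force: [0.6, 0.6, -0.9]
width: 40.0
grasp_force: 30.0
now 26.6 [ 488.2 -341.    60.5] psi -85.0 tilt 0.0 w 39.6 q [-0.63  0.6   1.78  0.    0.76  0.85]
(487.5, -342.3, 17, -85) shift [-0.005  0.009  0.29 ] turn [-0.    -0.     0.001] rows>= 0.7
```

View pics/s7.png

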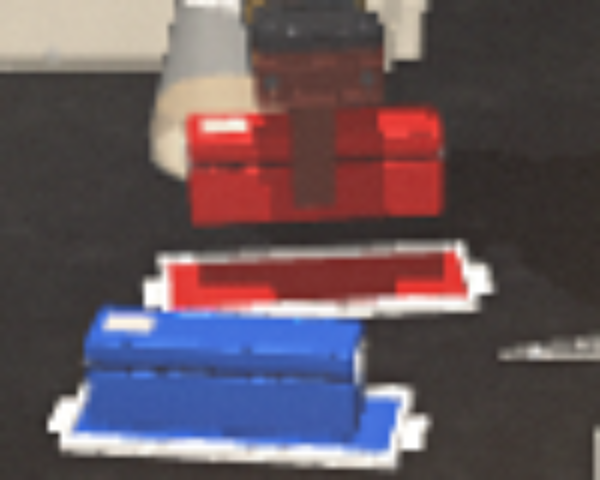

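Red is centred and level over its tray, with box ends at 190 and 443 and the floor from 165 to 468. Blue in its tray looks a few mm off toward +x, so I'll check that once the arm is clear.

```bash
python3 -m inch '[[-0.002,0.004,0.05,0,0,0,1],[-0.005,0.008,0.12,0,0,0,1],[-0.005,0.008,0.19,0,0,0,1],[-0.005,0.008,0.24,0,0,0,1],[-0.005,0.008,0.275,0,0,0,1],[-0.005,0.008,0.288,0,0,0,1],[-0.005,0.008,0.288,0,0,0,1]]'
python3 -m inch '[[0,0,0.007,0,0,0,1],[0,0,0.013,0,0,0,1],[0,0,0.013,0,0,0,1]]'
python3 -m inch '[[0,0,0.002,0,0,0,1],[0,0,0.004,0,0,0,1],[0,0,0.004,0,0,0,1]]'
```

```text
t: 27.48
ee_pos: [487.5, -342.9, 17.0]
orientation: [3.139, 0.137, 0.0]
ft_force: [0.6, -0.4, -2.0]
width: 39.7
grasp_force: 30.0
t: 27.85
ee_pos: [487.7, -343.0, 15.6]
orientation: [3.138, 0.137, 0.001]
ft_force: [-1.7, 0.4, 4.6]
width: 39.7
grasp_force: 30.0
t: 28.22
ee_pos: [487.7, -343.1, 15.6]
orientation: [3.138, 0.137, 0.001]
ft_force: [-3.5, 1.9, 9.9]
width: 39.9
grasp_force: 30.0
```

Red touched down. Releasing, then moving back toward yellow and measuring.

```bash
python3 -m inch '[[0,0,0,0,0,0,0],[0,0,0,0,0,0,-0.2],[0,0,0,0,0,0,-0.4],[0,0,0,0,0,0,-0.4]]'
python3 -m inch '[[0,0,-0.1,0,0,0,-0.45],[0,0,-0.3,0,0,0,-0.45],[0,0,-0.55,0,0,0,-0.45],[0,0,-0.55,0,0,0,-0.45]]'
python3 - <<'E'
from h import *
plan([(450,-200,100,-91),(420,-60,100,-98),(450,80,100,-105),(523.5,203,95,-111.8)])
E
```

```text
t: 28.72
ee_pos: [487.4, -342.8, 14.3]
orientation: [-3.138, -0.137, 0.0]
ft_force: [-0.1, 0.7, -0.5]
width: 61.1
grasp_force: 0.0
t: 29.22
ee_pos: [489.5, -344.3, 100.8]
orientation: [3.134, 0.137, 0.008]
ft_force: [-0.7, 0.4, 0.6]
width: 63.6
grasp_force: 0.0
now 29.23 [ 489.5 -344.3  100.8] psi -85.0 tilt 0.38 w 63.6 q [-0.63  0.54  1.77  0.    0.82  0.85]
(450, -200, 100, -91) shift [-0.178 -0.982  0.   ] turn [ 0.005 -0.007  0.134] rows>= 2.4 
(420, -60, 100, -98) shift [-0.216 -0.93   0.   ] turn [0.    0.    0.156] rows>= 2.3 
(450, 80, 100, -105) shift [ 0.068 -0.952  0.   ] turn [0.    0.    0.156] rows>= 2.3 
(523.5, 203, 95, -111.8) shift [ 0.261 -0.919  0.033] turn [0.    0.    0.151] rows>= 2.3
```

```bash
python3 -m inch '[[-0.18,-0.98,0,0,0,0.134,-0.45],[-0.18,-0.98,0,0,0,0.134,-0.45],[-0.18,-0.98,0,0,0,0.134,-0.45],[-0.18,-0.98,0,0,0,0.134,-0.45]]'
python3 -m inch '[[-0.216,-0.93,0,0,0,0.156,-0.45],[-0.216,-0.93,0,0,0,0.156,-0.45],[-0.216,-0.93,0,0,0,0.156,-0.45],[-0.216,-0.93,0,0,0,0.156,-0.45]]'
python3 -m inch '[[0.068,-0.952,0,0,0,0.156,-0.45],[0.068,-0.952,0,0,0,0.156,-0.45],[0.068,-0.952,0,0,0,0.156,-0.45],[0.068,-0.952,0,0,0,0.156,-0.45],[0.068,-0.952,0,0,0,0.156,-0.45]]' >/dev/null
python3 - <<'E'
from h import *
a=ctrl.get_image("top");b=ctrl.get_image("side")
cv2.imwrite("pics/t8f.png",a[:,:,::-1]);cv2.imwrite("pics/s8f.png",b[:,:,::-1])
cv2.imwrite("pics/t8.png",cv2.resize(a[160:280,380:500,::-1],(600,600),interpolation=cv2.INTER_CUBIC))
plan([(523.5,203,95,-111.8),(523.5,203,15.2,-111.8)])
E
```

```text
t: 29.72
ee_pos: [447.5, -197.7, 97.0]
orientation: [-3.141, 0.024, 0.001]
ft_force: [0.8, -0.1, -0.2]
width: 63.7
grasp_force: 0.0
t: 30.22
ee_pos: [419.0, -58.8, 97.1]
orientation: [3.134, -0.217, 0.002]
ft_force: [0.2, -1.1, -0.4]
width: 63.3
grasp_force: 0.0
now 30.95 [448.   79.8  96.9] psi -105.2 tilt 0.02 w 63.5 q [ 0.15  0.39  2.08 -0.    0.67  1.99]
(523.5, 203, 95, -111.8) shift [ 0.271 -0.925  0.012] turn [0.    0.    0.147] rows>= 2.3 
(523.5, 203, 15.2, -111.8) shift [0.    0.    0.532] turn [0. 0. 0.] rows>= 1.3
```

View pics/t8.png

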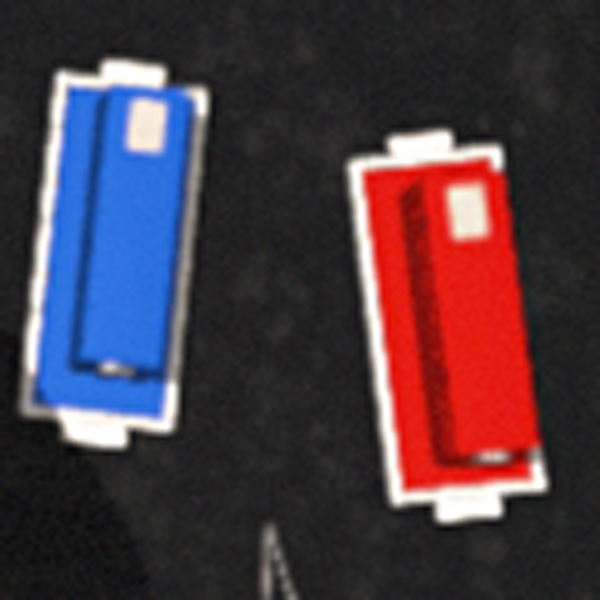

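The crop shows both boxes inside their rims. Blue's lid corners are about (105,88), (195,92), (165,370) and (78,362), with tray corners (57,72), (208,90), (177,432) and (22,413). I'll work out the offsets.

```bash
python3 - <<'E'
from h import *
T=Cam("top")
c=lambda P:(np.array(P)+.5)/5-.5+[380,160]
for n,lid,tr in(("blue",[(105,86),(195,92),(165,370),(76,360)],[(57,72),(208,90),(177,432),(22,413)]),("red",[(420,178),(508,172),(540,448),(450,458)],[(350,160),(500,147),(548,490),(393,505)])):
    L=T.plane(c(lid),54);F=T.plane(c(tr),8)
    u=(F[0]+F[1]-F[2]-F[3])[:2];u/=np.hypot(*u);M=np.array([u,[-u[1],u[0]]])
    print(n,"lid",L.mean(0).round(1),"tray",F.mean(0).round(1),"off x,y",(M@(L.mean(0)-F.mean(0))[:2]).round(1),"len",np.linalg.norm(L[0]-L[3]).round(),np.linalg.norm(F[0]-F[3]).round(), np.linalg.norm(F[0]-F[1]).round())
E
python3 -m inch '[[0.271,-0.925,0.012,0,0,0.147,-0.45],[0.271,-0.925,0.012,0,0,0.147,-0.45],[0.271,-0.925,0.012,0,0,0.147,-0.45],[0.271,-0.925,0.012,0,0,0.147,-0.45],[0.271,-0.925,0.012,0,0,0.147,-0.45]]'
python3 - <<'E'
from h import *
plan([(523.5,203,15.2,-111.8)])
E
```

```text
blue lid [ 528.3 -182.7   54. ] tray [ 524. -180.    8.] off x,y [ 4.6 -2.2] len 133.0 171.0 75.0
red lid [ 484.2 -344.5   54. ] tray [ 485.1 -341.4    8. ] off x,y [-1.2 -3. ] len 134.0 171.0 74.0
t: 31.58
ee_pos: [521.8, 202.8, 94.8]
orientation: [3.084, -0.592, -0.003]
ft_force: [0.5, -0.7, 0.4]
width: 63.6
grasp_force: 0.0
now 31.57 [521.8 202.8  94.8] psi -111.7 tilt 0.13 w 63.6 q [ 0.35  0.51  1.85 -0.    0.78  2.3 ]
(523.5, 203, 15.2, -111.8) shift [ 0.011 -0.006  0.53 ] turn [0.002 0.002 0.002] rows>= 1.3
```

```bash
python3 -m inch '[[0.005,-0.003,0.13,0,0,0,-0.45],[0.01,-0.004,0.26,0,0,0,-0.45],[0.01,-0.004,0.4,0,0,0,-0.45],[0.01,-0.004,0.5,0,0,0,-0.45],[0.01,-0.004,0.528,0,0,0,-0.45],[0.01,-0.004,0.528,0,0,0,-0.45]]'
python3 -m inch '[[0,0,0,0,0,0,0.2],[0,0,0,0,0,0,0.5],[0,0,0,0,0,0,1],[0,0,0,0,0,0,1],[0,0,0,0,0,0,1]]' 
python3 -m inch '[[0,0,-0.05,0,0,0,1],[0,0,-0.15,0,0,0,1],[0,0,-0.25,0,0,0,1],[0,0,-0.33,0,0,0,1],[0,0,-0.35,0,0,0,1],[0,0,-0.35,0,0,0,1]]'
python3 - <<'E'
from h import *
plan([(500,90,67,-95),(484.5,-3,50,-79),(484.5,-3,16.5,-79)])
E
```

```text
t: 32.33
ee_pos: [524.7, 204.5, 15.6]
orientation: [3.085, -0.591, -0.001]
ft_force: [0.6, 0.1, 0.8]
width: 63.3
grasp_force: 0.0
t: 32.95
ee_pos: [525.1, 204.8, 16.5]
orientation: [-3.085, 0.591, -0.001]
ft_force: [-0.9, -0.3, 5.7]
width: 39.9
grasp_force: 30.0
t: 33.7
ee_pos: [524.8, 204.7, 68.7]
orientation: [-3.085, 0.591, -0.001]
ft_force: [-0.2, -0.4, -0.6]
width: 39.9
grasp_force: 30.0
now 33.7 [524.8 204.7  68.7] psi -111.7 tilt 0.02 w 39.9 q [0.35 0.56 1.85 0.   0.73 2.3 ]
(500, 90, 67, -95) shift [0.128 0.772 0.011] turn [-0.    -0.    -0.371] rows>= 1.9 
(484.5, -3, 50, -79) shift [-0.049  0.627  0.113] turn [ 0.     0.    -0.356] rows>= 1.5 
(484.5, -3, 16.5, -79) shift [0.    0.    0.223] turn [0. 0. 0.] rows>= 0.5
```

```bash
python3 -m inch '[[0.02,0.13,0,0,0,-0.06,1],[0.05,0.29,0,0,0,-0.14,1],[0.08,0.46,0,0,0,-0.22,1],[0.11,0.63,0.01,0,0,-0.3,1],[0.128,0.75,0.011,0,0,-0.36,1],[0.128,0.772,0.011,0,0,-0.371,1],[0.128,0.772,0.011,0,0,-0.371,1]]'
python3 -m inch '[[-0.01,0.12,0.02,0,0,-0.07,1],[-0.02,0.26,0.05,0,0,-0.15,1],[-0.03,0.42,0.08,0,0,-0.24,1],[-0.04,0.55,0.1,0,0,-0.32,1],[-0.049,0.61,0.113,0,0,-0.35,1],[-0.049,0.627,0.113,0,0,-0.356,1],[-0.049,0.627,0.113,0,0,-0.356,1],[-0.049,0.627,0.113,0,0,-0.356,1]]'
python3 - <<'E'
from h import *
b=ctrl.get_image("side");cv2.imwrite("pics/s9.png",cv2.resize(b[190:280,250:370,::-1],(640,480)))
plan([(484.5,-3,18,-79)])
E
```

```text
t: 34.58
ee_pos: [499.9, 90.1, 66.6]
orientation: [-3.139, 0.138, 0.0]
ft_force: [0.1, 0.2, -0.7]
width: 40.0
grasp_force: 30.0
t: 35.58
ee_pos: [484.7, -2.6, 50.0]
orientation: [3.127, 0.303, 0.001]
ft_force: [-0.2, 0.3, -0.9]
width: 39.9
grasp_force: 30.0
now 35.62 [484.6  -2.6  50. ] psi -78.9 tilt 0.02 w 40.0 q [-0.03  0.51  2.03  0.    0.6   1.35]
(484.5, -3, 18, -79) shift [-0.001  0.002  0.213] turn [ 0.    -0.     0.001] rows>= 0.5
```

View pics/s9.png

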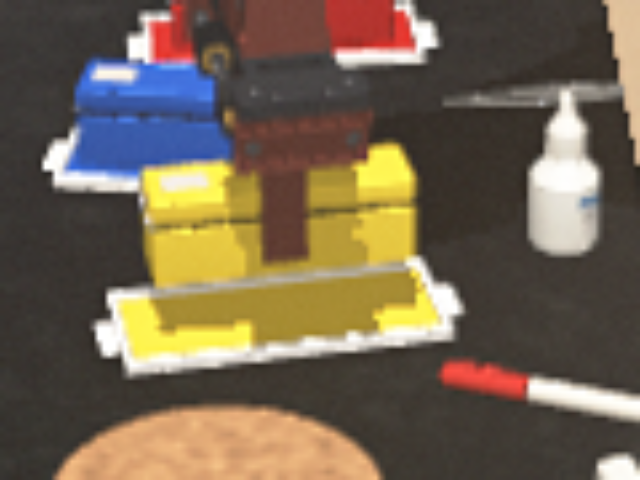

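Yellow is level and aligned over its tray, ends at 145 and 417, with the floor from 115 to 440. Lowering.

```bash
python3 -m inch '[[0,0,0.05,0,0,0,1],[0,0,0.11,0,0,0,1],[0,0,0.17,0,0,0,1],[0,0,0.2,0,0,0,1],[0,0,0.213,0,0,0,1],[0,0,0.213,0,0,0,1]]'
python3 -m inch '[[0,0,0.005,0,0,0,1],[0,0,0.009,0,0,0,1],[0,0,0.009,0,0,0,1]]'
python3 -m inch '[[0,0,0.004,0,0,0,1],[0,0,0.007,0,0,0,1],[0,0,0.007,0,0,0,1]]'
```

```text
t: 36.38
ee_pos: [484.4, -3.1, 17.8]
orientation: [-3.127, -0.302, 0.0]
ft_force: [0.1, 0.4, -1.4]
width: 40.1
grasp_force: 30.0
t: 36.75
ee_pos: [484.4, -3.1, 16.7]
orientation: [3.127, 0.302, 0.0]
ft_force: [0.0, -0.6, -0.9]
width: 40.3
grasp_force: 30.0
t: 37.12
ee_pos: [484.5, -3.1, 16.5]
orientation: [3.127, 0.302, 0.001]
ft_force: [-3.4, -0.3, 12.7]
width: 40.0
grasp_force: 30.0
```

Touched down. Releasing, lifting and backing off for a final look.

```bash
python3 -m inch '[[0,0,0,0,0,0,0],[0,0,0,0,0,0,-0.2],[0,0,0,0,0,0,-0.4],[0,0,0,0,0,0,-0.4]]'
python3 -m inch '[[0,0,-0.1,0,0,0,-0.45],[0,0,-0.3,0,0,0,-0.45],[0,0,-0.6,0,0,0,-0.45],[0,0,-0.6,0,0,0,-0.45]]'
python3 -m inch '[[-0.4,-0.9,0,0,0,0,-0.45],[-0.4,-0.9,0,0,0,0,-0.45],[-0.4,-0.9,0,0,0,0,-0.45],[-0.4,-0.9,0,0,0,0,-0.45],[-0.4,-0.9,0,0,0,0,-0.45]]'
python3 - <<'E'
from h import *
T=Cam("top");S=Cam("side");a=ctrl.get_image("top");b=ctrl.get_image("side");plan([])
cv2.imwrite("pics/t10f.png",a[:,:,::-1])
cv2.imwrite("pics/t10.png",cv2.resize(a[150:290,140:520,::-1],(800,295)))
cv2.imwrite("pics/s10.png",cv2.hconcat([cv2.resize(b[180:350,230:380,::-1],(500,567)), cv2.resize(a[170:280,290:370,::-1],(300,412)).copy() if 0 else cv2.copyMakeBorder(cv2.resize(a[170:280,290:370,::-1],(300,412)),0,155,0,0,0)]))
E
```

```text
t: 37.62
ee_pos: [484.3, -3.1, 15.4]
orientation: [-3.127, -0.302, 0.0]
ft_force: [0.7, -0.4, 0.3]
width: 60.9
grasp_force: 0.0
t: 38.12
ee_pos: [486.9, -3.2, 109.2]
orientation: [3.126, 0.302, 0.011]
ft_force: [0.6, 0.3, 0.3]
width: 63.4
grasp_force: 0.0
t: 38.75
ee_pos: [400.2, 117.6, 105.5]
orientation: [3.127, 0.302, 0.001]
ft_force: [0.3, -0.8, -0.4]
width: 63.8
grasp_force: 0.0
now 38.85 [400.4 117.2 105.5] psi -79.0 tilt 0.02 w 63.7 q [ 0.26  0.33  2.15 -0.    0.66  1.64]
```

View pics/t10.png

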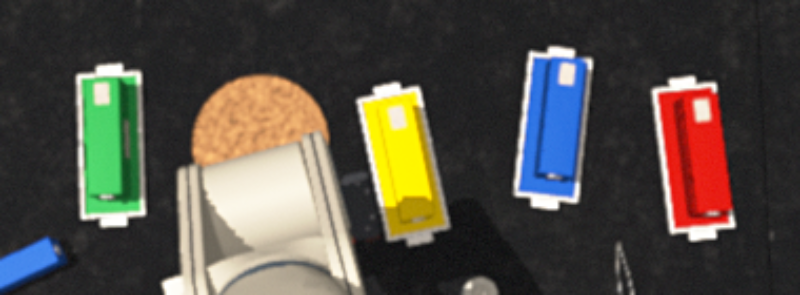

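View pics/s10.png

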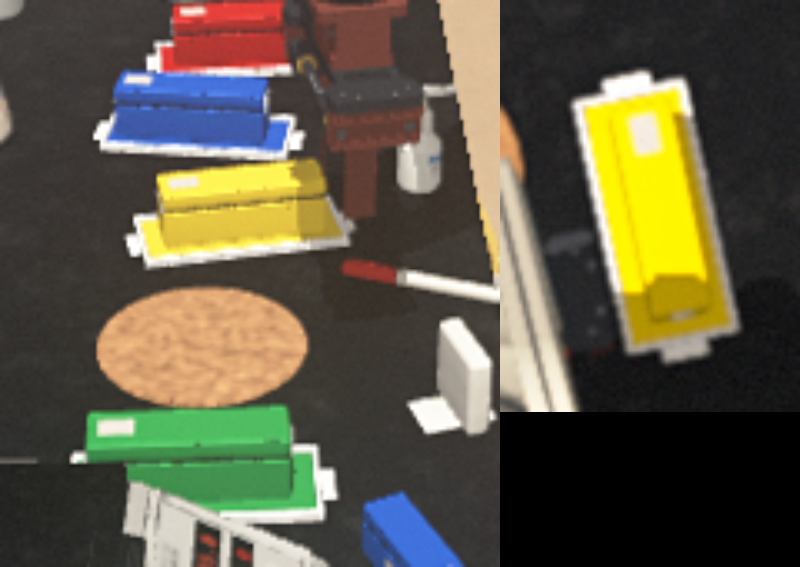

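All four boxes sit flat inside their own trays and the gripper is clear of everything. In the top strip they are green (104,140), yellow (405,160), blue (560,120) and red (705,155). Each touchdown height also matches a box resting on the tray floor. Handing in.

```bash
python3 -c "
from workcell import ctrl
print(ctrl.close_job())"
```

```text
the job is handed in; nothing more can be done
None
```

I handed the job in at about 39 s of the 112 s: all four boxes were set down gently and lie flat in their own colour trays, none dropped or tipped. The largest measured offset is about 5 mm (blue); green and yellow I checked only by eye, and the hand-in returned no verdict.

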